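# Rack the weighted turning blanks loaded end down

### The job

Put the three loose maple turning blanks away in the sloping rack for the lathe, one to a bay, each lying flat on the board along the slope with its steel-loaded end down, resting on the toe ledge. The loaded end cannot be seen, but it pulls down when a blank is lifted at its middle. Do not drop a blank, and leave the other things on the bench where they are.

Things in the scene. Friction and masses are not known exactly. Their poses are not given: they have to be found in the camera images.
- blank1: Turning blank: square bar of glued-up pale maple, 170 mm long, 44 x 44 mm in section, 0.38 to 0.46 kg, the same round plug in both ends. A steel slug is hidden in one end. Starts flat on the table, its length within 25 degrees of straight away from the robot (x). Origin at its very centre, x along its length; neither looks nor axes tell the loaded end, which differs from blank to blank and start to start.
- blank2: Second blank, same looks, size, frame and start. Each blank balances about 27 mm from mid-length, towards its loaded end: gripped firmly at mid-length (20 N or more) and lifted it stays level and turns the gripper with about 0.1 N m, loaded end downward; in a loose grip (about 5 N) that end swings down.
- blank3: Third blank, same looks, size, frame and start.
- rack_board: Sloping board of the rack, fixed, rising towards the robot's left at 35 degrees from level, turned about the vertical by up to 22 degrees from start to start, 302 mm wide. Origin: mid-width of the line where its upper face meets the toe ledge; x straight up the slope (to 205 mm), y along the ledge, z out of the board. The ledge: a batten across the foot, 15 mm thick, standing 30 mm out of the board.
- rack: The rack's frame under the board: foot rails and rear posts, 215 mm deep, 294 mm wide. Origin on the table under its middle, x level, towards the high side (the robot's left). Four fillets up the board, 8 mm high and 10 to 12 mm wide, part it into three bays, 86 mm wide in the clear, 96 mm apart, all empty at the start. The board's top edge is 153 mm above the table.
- bay1 (a point): Centre of the far bay (seen from the robot), on the board's upper face, 85 mm up the slope from the ledge: a blank resting in this bay with its lower end on the ledge has its mid-length over this point, its centre 22 mm out of the board. Axes as rack_board.
- bay2 (a point): Centre of the middle bay (seen from the robot), on the board's upper face, 85 mm up the slope from the ledge: a blank resting in this bay with its lower end on the ledge has its mid-length over this point, its centre 22 mm out of the board. Axes as rack_board.
- bay3 (a point): Centre of the near bay (seen from the robot), on the board's upper face, 85 mm up the slope from the ledge: a blank resting in this bay with its lower end on the ledge has its mid-length over this point, its centre 22 mm out of the board. Axes as rack_board.
- glue: White glue bottle, 60 mm across, 170 mm tall, standing; origin under its centre. Leave alone.
- offcut: Loose offcut of darker wood, 60 x 34 x 30 mm high; origin under its centre. Leave alone.
- pot: Steel pot, 80 mm across, 95 mm tall; origin under its centre. Leave alone.
- mallet: Wooden mallet lying flat, head 120 x 70 x 55 mm, handle 200 mm; origin under the head's centre. Leave alone.
- brush: Flat brush lying on the table, wooden handle, 200 mm long, under 40 mm high. Leave alone.
Things that resemble listed ones, but are neither listed nor needed, are in the scene too. Leave any blue look-alike of the blank1 alone. What is shaped like the blank3 but blue is not meant.

How it is judged:
By the outcome, as a careful person would: the job done as asked, in the order asked, and still so for the second after the job is handed in, with the robot touching nothing.
It also fails if it takes over 72 s, if anything falls off the work surface, if the arm or the gripper's body presses on something with over 40 N, if the wrist force passes 120 N, or if a joint passes its speed limit or range.

### The arm

A 6-joint arm with a two-finger parallel gripper is mounted at the origin on the work surface. World frame = base frame: x ahead of the robot, y to its left, z up, the work surface at z = 0. Lengths are in m, angles in rad, forces in N, time in s.
With the tool pointing down it reaches from about 0.425 to 1.125 m from the base axis. Payload 14.9 kg.
Tool frame: the origin (TCP) lies at the very end of the fingers, on their centre line; the grasp point (between the pads) lies 19 mm behind it; z points along the fingers, y is the line along which they close (so a half turn about z gives the same grasp; the last joint's range is limited). The gripper opens to 91 mm and grips with 3 to 60 N. Pads are 32 mm wide; open, the fingers measure 118 mm over their backs; the gripper's body (76 mm by 178 mm) begins 60 mm behind the grasp point.
Start: joints at [-1.376, 0.379, 1.734, -0, 1.028, -0.033], TCP at [0.158, -0.682, 0.214] pointing down, gripper open.
Joint ranges: [-2.77, 2.77], [-0.74, 2.19], [0, 2.66], [-1.06, 4.2], [0.31, 2.87], [-3.08, 3.08]. Speed limits (rad/s): [1.89, 1.89, 2.39, 3.14, 3.14, 3.14].

### API

Orientations are given as a unit quaternion [x, y, z, w].
In Python, from cell import bot gives the robot as it stands.
- The arm moves only by the tool carry_out, never from a script. Its argument "moves" is a list of rows, each a list of 3 entries, a list of its own where there are three numbers: the shift along the tool's x, y, z in cm, then the turn, a rotation vector about the tool's x, y, z in degrees, then the opening, from 0 (shut) to 1 (fully open). In form: [[[tx, ty, tz], [ax, ay, az], grip], ...]. A call has exactly 10 rows; each row shifts and turns the commanded pose from where the row before left it, along the tool's axes as they then stand; what a row does not reach is not made up. A row lasts 1/12 s, in which the tool goes at most 41.7 mm and 7.16 degrees, less where a joint would pass 70% of its speed; a pose out of reach is approached as far as the arm can. A call is refused whole if a number of a shift passes 4.17 or a number of a turn 7.16, either way. A call with a gripper value outside its range is refused whole. The fingers move at their own pace and stop on an object; "squeeze" is the grip in N (left out, the last holds). Time passes only in rows, so rows that do not move let the fingers close, or fill a call up. It gives the time, the measured TCP pose, the force, the opening and the grip force at its end, in the units of the state.
- bot.state(): the state, without advancing time (a new reading comes with each control period).
- bot.grab_frame(name): name is "scene" or "side" or "wrist"; returns a dict with "color" (480x640x3 uint8, red, green, blue), "z_map" (480x640 float32, m along the optical axis (not along the pixel's ray), 0 where there is no reading), "K" (3x3 intrinsics, pixels), "R" (3x3) and "t" (3): a world point X has camera coordinates R X + t. Camera axes: x right, y down, z forward; pixel columns grow to the right and rows downward; lengths in m; the calibration is good to about 2 mm. The wrist camera is an equidistant fisheye: a pixel r from the principal point sees the ray r / f radians off the axis. A picture is of the moment at which its call begins.
- bot.job_done(): hands the job in; it is judged then, once.
Trained networks look in the newest picture that a camera, given by its name, has taken for a name from the list of things; names that differ only in an ending like _2 or _b are one class to them, and where a whole thing is asked for, a point or a joint stands for the part that bears it (a point fixed in the world has none). Each returns a list of dicts, best first, with "p" (0 to 1); they miss things now and then, are a little off and sometimes report something else, mostly with a low value. They report only what shows in the picture. A call takes as long as a camera call. They do not tell look-alikes from the thing itself.
- bot.silhouettes(camera, thing): "mask" (480x640 bool, what is visible of it) and "centre" ([column, row] in pixels, amid what is visible of it).
The state is a dict: "clock": time; "joint_pos": joint angles; "qvel": joint speeds; "effort": joint torques, N m; "eef_pos": TCP position; "orientation": TCP orientation; "contact_force": force on the tool from outside, world axes, zero at the start; "torque": the same for the moment, N m; "finger_gap": finger opening in m; "finger_force": force on a finger pad.
Only numpy, scipy, OpenCV 4.12 (cv2) and the standard library are available. Lean on these libraries where they do the work, as an engineer would, in place of code of your own. Each camera call takes 0.05 s, during which the arm holds its last target. There are 200 camera calls.

## Working session

There is one attempt and no reset: what is moved stays moved. The work goes in short steps, Python scripts to look and compute and a tool call to move; the robot and the scene stay as the last step left them, time stands still between calls to the robot, and variables do not carry over. Pictures are saved under pics/ and viewed, at most 10 in all, crops included, and the job is handed in when it is done.

Besides the shell and the picture viewer there is one more tool, called after "Request:" as a command line: name --argument value ..., lists and objects as JSON in quotes. carry_out: Moves the arm, as the interface text tells. Its arguments: {"type":"object","properties":{"moves":{"type":"array"},"squeeze":{"type":"number"}},"required":["moves"]}

```bash
mkdir -p pics; ls
cat > h.py <<'E'
import numpy as np, cv2
from cell import bot
def pts(f,mask=None):
    z=f["z_map"]; K=f["K"]; v,u=np.nonzero((z>0)&(mask if mask is not None else True))
    d=z[v,u]; P=np.stack([(u-K[0,2])/K[0,0]*d,(v-K[1,2])/K[1,1]*d,d],1)
    return (P-f["t"])@f["R"], f["color"][v,u]
E
python3 - <<'E'
from h import *
print(bot.state())
for c in("scene","side"):
    f=bot.grab_frame(c); cv2.imwrite(f"pics/{c}0.png",f["color"][:,:,::-1])
    print(c,"cam at",-f["R"].T@f["t"])
    for n in("blank1","rack_board","glue","offcut","pot","mallet","brush"):
        for s in bot.silhouettes(c,n):
            if s["p"]<.3: continue
            P,C=pts(f,s["mask"])
            if len(P)<20: continue
            top=P[P[:,2]>np.percentile(P[:,2],90)-.012]
            o=""
            if n=="blank1":
                r=cv2.minAreaRect((top[:,:2]*1000).astype(np.float32)); o=r
            print(n,round(s["p"],2),np.round(s["centre"]),"c",np.round(top.mean(0),3),"lo",np.round(np.percentile(P,2,0),3),"hi",np.round(np.percentile(P,98,0),3),o, C.mean(0).round())
E
```

```text
pics
{'clock': 0.0, 'joint_pos': array([-1.37633392e+00,  3.79420657e-01,  1.73477945e+00, -9.09774575e-06,
        1.02853055e+00, -3.32825094e-02]), 'qvel': array([ 3.63900408e-04, -6.51475116e-04, -9.67447664e-05, -7.07954628e-04,
       -6.03727527e-04, -5.35473065e-04]), 'effort': array([ 1.70136711e-03, -7.63727045e+01, -4.34370983e+01,  6.51535532e-02,
        4.24689625e-02, -7.62457762e-05]), 'eef_pos': array([ 0.15797257, -0.68152434,  0.21328047]), 'orientation': array([ 9.93523107e-01,  1.13628837e-01, -4.96885349e-05, -5.66841601e-04]), 'contact_force': array([-0.15493328, -0.15996195,  0.10230116]), 'torque': array([-0.02151402,  0.03237128, -0.00709681]), 'finger_force': 0.0, 'finger_gap': 0.09119467355529502}
scene cam at [ 0.86584551 -0.74624619  1.0822992 ]
blank1 0.79 [261. 202.] c [ 0.349 -0.046  0.042] lo [ 0.308 -0.124  0.002] hi [0.393 0.034 0.047] ((347.9749755859375, -41.40650177001953), (172.6185302734375, 48.90673828125), 70.50031280517578) [ 28.  74. 145.]
blank1 0.71 [344. 238.] c [ 0.559 -0.047  0.042] lo [ 0.476 -0.067  0.005] hi [ 0.641 -0.024  0.047] 
[... 2481 characters left out ...]
[157. 128.  97.]
blank1 0.57 [308. 269.] c [ 0.554 -0.031  0.042] lo [ 0.473 -0.057  0.003] hi [ 0.636 -0.014  0.046] ((556.144775390625, -37.0468864440918), (170.78712463378906, 51.50120544433594), 1.7560116052627563) [163. 132. 100.]
glue 0.94 [248. 215.] c [ 0.77  -0.234  0.143] lo [ 0.744 -0.245  0.007] hi [ 0.795 -0.212  0.166]  [149. 140. 127.]
offcut 0.82 [260. 254.] c [ 0.698 -0.12   0.028] lo [ 0.669 -0.143  0.003] hi [ 0.729 -0.101  0.032]  [144. 106.  81.]
pot 0.71 [222. 271.] c [0.748 0.027 0.089] lo [ 0.711 -0.011  0.005] hi [0.783 0.063 0.096]  [117. 116. 109.]
mallet 0.97 [327. 186.] c [ 0.589 -0.522  0.053] lo [ 0.46  -0.717 -0.   ] hi [ 0.655 -0.476  0.057]  [151. 115.  87.]
```

View pics/scene0.png

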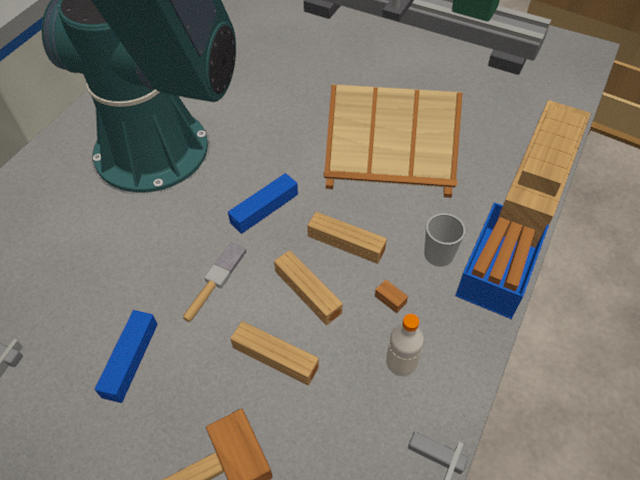

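```bash
cat > rk.py <<'E'
from h import *
from scipy.optimize import least_squares
f=bot.grab_frame("scene"); P,C=pts(f)
g=bot.grab_frame("side"); Q,D=pts(g)
for nm,P in(("scene",P),("side",Q)):
    m=(P[:,1]>.06)&(P[:,1]<.42)&(P[:,0]>.25)&(P[:,0]<.8)&(P[:,2]>.02)&(P[:,2]<.2)&(np.hypot(P[:,0]-.75,P[:,1]-.02)>.09)
    P=P[m]
    if nm=="side" : print(len(P), np.percentile(P,[1,99],0).round(3)); 
    # ransac plane with slope 35
    rng=np.random.default_rng(0); best=0
    for i in range(3000):
        a,b,c=P[rng.choice(len(P),3,False)]
        n=np.cross(b-a,c-a); n/=np.linalg.norm(n)+1e-12; n*=np.sign(n[2])
        if abs(n[2]-np.cos(np.radians(35)))>.03: continue
        k=(abs((P-a)@n)<.0025).sum()
        if k>best: best,N,A=k,n,a
    try: I=P[abs((P-A)@N)<.003]
    except NameError: continue
    c=I.mean(0); n=np.linalg.svd(I-c,full_matrices=False)[2][2]; n*=np.sign(n[2])
    yaw=np.degrees(np.arctan2(-n[1],-n[0]))
    x=np.array([-n[0],-n[1],0]);x/=np.linalg.norm(x); y=np.cross([0,0,1],x); xs=np.cross(y,n)
    L=np.stack([(P-c)@xs,(P-c)@y,(P-c)@n],1)
    i=abs(L[:,2])<.003
    print(nm,best,"tilt",np.degrees(np.arccos(n[2])),"yaw",yaw,"c",c, "board u",np.percentile(L[i,0],[.5,99.5]),"v",np.percentile(L[i,1],[.5,99.5]))
    ztop=.153; 
    # ledge points
    j=(L[:,2]>.026)&(L[:,2]<.034)&(abs(L[:,1])<.16)&(L[:,0]<0); print("ledge u",np.percentile(L[j,0],[2,50,98]),"v",np.percentile(L[j,1],[1,99]),j.sum())
    j=(L[:,2]>.006)&(L[:,2]<.011)&(L[:,0]>-.06)&(L[:,0]<.09)
    h,e=np.histogram(L[j,1],bins=np.arange(-.18,.18,.004)); print([(round(a+.002,3),int(b)) for a,b in zip(e,h) if b>25])
    uf=np.percentile(L[(L[:,2]>.026)&(L[:,2]<.034)&(L[:,0]<0)&(abs(L[:,1])<.16),0],98)
    vm=np.percentile(L[i,1],[.5,99.5]).mean()
    print("origin",(c+uf*xs+vm*y).round(4),"xs",xs.round(3),"y",y.round(3),"n",n.round(3), "top z",P[:,2].max())
    del N,A
E
python3 rk.py
```

```text
scene 5847 tilt 34.9549015528995 yaw 110.85277550480916 c [0.54404187 0.23069571 0.09338166] board u [-0.11811472  0.10062629] v [-0.13950088  0.1401954 ]
ledge u [-0.11894688 -0.11138752 -0.1041131 ] v [-0.14700485  0.1484711 ] 750
[(np.float64(-0.146), 61), (np.float64(-0.142), 60), (np.float64(-0.138), 47), (np.float64(-0.05), 56), (np.float64(-0.046), 64), (np.float64(-0.042), 43), (np.float64(0.046), 50), (np.float64(0.05), 72), (np.float64(0.054), 41), (np.float64(0.142), 69), (np.float64(0.146), 58), (np.float64(0.15), 59)]
origin [0.5741 0.1508 0.0337] xs [-0.292  0.766  0.573] y [-0.934 -0.356  0.   ] n [ 0.204 -0.535  0.82 ] top z 0.15936132904905834
8294 [[0.38  0.097 0.022]
 [0.705 0.363 0.154]]
side 1981 tilt 34.02159283039372 yaw 111.39312261939648 c [0.54149835 0.2489246  0.10490029] board u [-0.12464465  0.08651755] v [-0.14257416  0.1496487 ]
ledge u [-0.1341294  -0.12318012 -0.11810308] v [-0.14301129  0.14888111] 171
[]
origin [0.5739 0.1565 0.0388] xs [-0.302  0.772  0.56 ] y [-0.931 -0.365  0.   ] n [ 0.204 -0.521  0.829] top z 0.1590582887150773
```

The scene shows three maple blanks at px (346,237), (308,286) and (275,352). The two blue look-alikes, at (263,202) and (127,355), do not fit the description. The empty rack is at (395,135). Colour means back this up (maple about 160,127,81; blue about 28,75,146).

```bash
cat >> h.py <<'E'
from scipy.spatial.transform import Rotation as Ro
from scipy.linalg import logm, expm
c=np.array([.54404,.2307,.09338]); xs=np.array([-.292,.766,.573]); yb=np.array([-.934,-.356,0]); n=np.array([.204,-.535,.82])
xs/=np.linalg.norm(xs); yb/=np.linalg.norm(yb); n=np.cross(xs,yb)
O=c-.104*xs+.002*yb
Rb=np.stack([xs,-yb,-n],1)          # tool axes when placing
def bay(k,up=0,out=.006): return O+(.085+up)*xs+(k-2)*.096*yb+out*n
def down(psi):
    a=np.radians(psi); y=np.array([np.cos(a),np.sin(a),0]); z=np.array([0,0,-1.]); return np.stack([np.cross(y,z),y,z],1)
def T(p,R): M=np.eye(4); M[:3,:3]=R; M[:3,3]=p; return M
def cur(): s=bot.state(); return T(s["eef_pos"],Ro.from_quat(s["orientation"]).as_matrix())
def leg(A,B,N):
    D=expm(np.real(logm(np.linalg.inv(A)@B))/N)
    p=np.round(D[:3,3]*100,2); r=np.round(np.degrees(Ro.from_matrix(D[:3,:3]).as_rotvec()),2)
    E=T(p/100,Ro.from_rotvec(np.radians(r)).as_matrix()); M=A.copy(); Z=[]
    for i in range(N): M=M@E; Z.append(M[:3,3].round(3).tolist())
    print(N,"rows",p.tolist(),r.tolist(),"| mid",Z[N//2],"end",Z[-1]); return M
E
python3 - <<'E'
from h import *
for k in 1,2,3: print(k,bay(k,0,0).round(4))
A=cur(); A=leg(A,T([.552,-.3465,.13],down(-90.8)),16); leg(A,T([.552,-.3465,.006],down(-90.8)),4)
E
```

```text
1 [0.6374 0.2496 0.0825]
2 [0.5477 0.2154 0.0825]
3 [0.458  0.1812 0.0825]
16 rows [2.69, -1.81, 0.52] [0.0, -0.0, 0.87] | mid [0.37, -0.481, 0.167] end [0.552, -0.346, 0.131]
4 rows [0.01, 0.01, 3.12] [0.0, -0.0, -0.02] | mid [0.552, -0.346, 0.037] end [0.552, -0.347, 0.006]
```

Request:
carry_out --moves '[[[2.69,-1.81,0.52],[0,0,0.87],1],[[2.69,-1.81,0.52],[0,0,0.87],1],[[2.69,-1.81,0.52],[0,0,0.87],1],[[2.69,-1.81,0.52],[0,0,0.87],1],[[2.69,-1.81,0.52],[0,0,0.87],1],[[2.69,-1.81,0.52],[0,0,0.87],1],[[2.69,-1.81,0.52],[0,0,0.87],1],[[2.69,-1.81,0.52],[0,0,0.87],1],[[2.69,-1.81,0.52],[0,0,0.87],1],[[2.69,-1.81,0.52],[0,0,0.87],1]]'

```text
clock: 1.73
eef_pos: [0.3958, -0.4596, 0.1619]
orientation: [0.999, 0.038, 0.0, 0.0]
contact_force: [0.2, -0.0, -0.5]
finger_gap: 0.0916
finger_force: 0.0
```

Request:
carry_out --moves '[[[2.69,-1.81,0.52],[0,0,0.87],1],[[2.69,-1.81,0.52],[0,0,0.87],1],[[2.69,-1.81,0.52],[0,0,0.87],1],[[2.69,-1.81,0.52],[0,0,0.87],1],[[2.69,-1.81,0.52],[0,0,0.87],1],[[2.69,-1.81,0.52],[0,0,0.87],1],[[0,0,2],[0,0,0],1],[[0,0,2],[0,0,0],1],[[0,0,0],[0,0,0],1],[[0,0,0],[0,0,0],1]]'

```text
clock: 2.57
eef_pos: [0.5513, -0.3457, 0.0902]
orientation: [1.0, -0.008, -0.001, -0.001]
contact_force: [0.0, 0.8, 0.5]
finger_gap: 0.0912
finger_force: 0.0
```

Run:
```python
from h import *
print(bot.state())
f=bot.grab_frame("wrist"); cv2.imwrite("pics/w1.png",f["color"][:,:,::-1])
A=cur(); leg(A,T([.552,-.3465,.006],down(-90.8)),4)
```

```text
{'clock': 2.5667, 'joint_pos': array([-5.95965289e-01,  4.65852974e-01,  1.87780964e+00, -1.90669271e-05,
        7.99920617e-01,  9.89921454e-01]), 'qvel': array([-0.00752218, -0.03050664, -0.0182801 ,  0.00135035,  0.00638721,
        0.00209339]), 'effort': array([ 8.21569953e-01, -7.19440556e+01, -3.39071524e+01,  5.87894605e-02,
       -2.42845444e-01,  3.58050369e-03]), 'eef_pos': array([ 0.55127802, -0.34574425,  0.09016881]), 'orientation': array([ 9.99971090e-01, -7.53848358e-03, -8.31693511e-04, -5.46750987e-04]), 'contact_force': array([0.02028198, 0.76189814, 0.48924863]), 'torque': array([-0.00147985,  0.0140713 , -0.04077715]), 'finger_force': 0.0, 'finger_gap': 0.091178485360546}
4 rows [0.01, 0.0, 2.13] [-0.0, 0.0, -0.02] | mid [0.552, -0.346, 0.027] end [0.552, -0.346, 0.006]
```

View pics/w1.png

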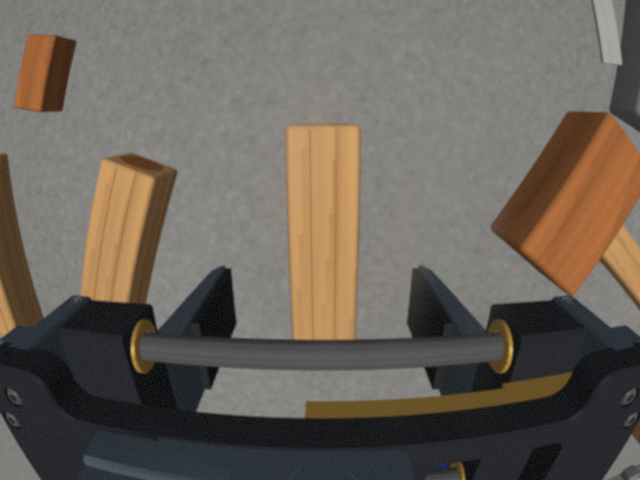

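The wrist view shows the maple blank C centred between the fingers: its body spans px 288–360, with fingers at 230 and 412. I'll descend, grip and lift slightly.

Request:
carry_out --moves '[[[0,0,2.1],[0,0,0],1],[[0,0,2.1],[0,0,0],1],[[0,0,2.1],[0,0,0],1],[[0,0,2.1],[0,0,0],1],[[0,0,0],[0,0,0],0],[[0,0,0],[0,0,0],0],[[0,0,0],[0,0,0],0],[[0,0,0],[0,0,0],0],[[0,0,0],[0,0,0],0],[[0,0,0],[0,0,0],0]]' --squeeze 35

```text
clock: 3.45
eef_pos: [0.5523, -0.3465, 0.0078]
orientation: [1.0, -0.008, 0.001, 0.0]
contact_force: [0.2, -0.4, 0.1]
finger_gap: 0.0542
finger_force: 0.0
```

```bash
python3 -c "
from h import *
print(bot.state())"
```

```text
{'clock': 3.45, 'joint_pos': array([-5.96000119e-01,  5.92608438e-01,  1.87704358e+00,  1.96422333e-05,
        6.70526843e-01,  9.89959194e-01]), 'qvel': array([ 0.00201424,  0.00752987,  0.0029909 , -0.00125317, -0.00259327,
        0.00035454]), 'effort': array([-5.74107422e-02, -8.00426674e+01, -3.03076959e+01,  4.50302730e-02,
       -3.94858152e-02,  2.70597875e-04]), 'eef_pos': array([ 0.55229355, -0.34645203,  0.00782651]), 'orientation': array([ 9.99970952e-01, -7.58910852e-03,  5.91402240e-04,  3.87280382e-04]), 'contact_force': array([ 0.16106704, -0.44979085,  0.09930769]), 'torque': array([-0.05617576,  0.04377955, -0.02615477]), 'finger_force': 0.0, 'finger_gap': 0.05416612407749641}
```

Request:
carry_out --moves '[[[0,0,0],[0,0,0],0],[[0,0,0],[0,0,0],0],[[0,0,0],[0,0,0],0],[[0,0,0],[0,0,0],0],[[0,0,-1],[0,0,0],0],[[0,0,-1.5],[0,0,0],0],[[0,0,-1.5],[0,0,0],0],[[0,0,0],[0,0,0],0],[[0,0,0],[0,0,0],0],[[0,0,0],[0,0,0],0]]'

```text
clock: 4.28
eef_pos: [0.5518, -0.3461, 0.0469]
orientation: [1.0, -0.008, 0.0, 0.0]
contact_force: [-0.3, 0.4, -3.6]
finger_gap: 0.0437
finger_force: 35.0
```

```bash
python3 -c "
from h import *
s=bot.state(); print(s)
f=bot.grab_frame('scene');cv2.imwrite('pics/s1.png',f['color'][240:460,180:400,::-1].repeat(2,0).repeat(2,1))"
```

```text
{'clock': 4.2833, 'joint_pos': array([-5.95978466e-01,  5.30608917e-01,  1.88056465e+00,  6.69114538e-05,
        7.30051693e-01,  9.89949585e-01]), 'qvel': array([ 7.22023342e-04,  1.47248238e-02,  6.38025780e-03,  9.95959269e-05,
       -1.02711404e-03, -1.63933539e-03]), 'effort': array([ 9.43414983e-03, -8.23739791e+01, -3.51478994e+01,  2.92561403e-03,
        5.21308032e-02, -6.52194085e-04]), 'eef_pos': array([ 0.55177696, -0.34607408,  0.04693918]), 'orientation': array([ 9.99971173e-01, -7.59071415e-03,  1.65188219e-04,  8.33949328e-05]), 'contact_force': array([-0.32740058,  0.35066443, -3.60326509]), 'torque': array([-0.02486023, -0.068127  , -0.01287854]), 'finger_force': 34.96114857494831, 'finger_gap': 0.04374315468252427}
```

```bash
cat > tq.py <<'E'
from h import *
Q=[]
for i in range(5):
    bot.grab_frame('wrist'); Q.append(np.r_[bot.state()["torque"],bot.state()["contact_force"][2]])
print(np.round(Q,3),np.mean(Q,0).round(3))
E
python3 tq.py
python3 - <<'E'
from h import *
A=cur(); print(A.round(3))
# loaded -x: rotate +111
A=leg(A,T(A[:3,3]+[0,0,.15],A[:3,:3]),4)
B=leg(A,T(bay(1,.012,.07),Rb),26)
leg(B,T(bay(1,.012,.01),Rb),5)
E
```

```text
[[-0.019 -0.141  0.014 -4.132]
 [ 0.008 -0.164 -0.027 -3.489]
 [ 0.073 -0.14   0.006 -3.617]
 [-0.032 -0.129 -0.006 -4.262]
 [-0.012 -0.066 -0.052 -4.408]] [ 0.004 -0.128 -0.013 -3.981]
[[ 1.    -0.015 -0.001  0.552]
 [-0.015 -1.     0.    -0.346]
 [-0.001 -0.    -1.     0.046]
 [ 0.     0.     0.     1.   ]]
4 rows [-0.0, -0.0, -3.75] [-0.0, 0.0, -0.0] | mid [0.552, -0.346, 0.159] end [0.552, -0.346, 0.196]
26 rows [2.15, -1.15, 0.98] [1.3, 0.88, -4.14] | mid [0.747, -0.065, 0.12] end [0.649, 0.222, 0.147]
5 rows [-0.01, -0.01, 1.2] [0.0, 0.02, -0.03] | mid [0.641, 0.241, 0.117] end [0.636, 0.254, 0.097]
```

```bash
cat > go.py <<'E'
from h import *
import sys
k=int(sys.argv[1]); N=int(sys.argv[2])
psi=np.degrees(np.arctan2(Rb[1,1],Rb[0,1]))
A=cur(); A=leg(A,T(A[:3,3]+[0,0,.20],A[:3,:3]),5)
W=bay(k,.012,.13)
A=leg(A,T(W+[0,0,.02],down(psi)),N)
B=leg(A,T(bay(k,.012,.07),Rb),6)
leg(B,T(bay(k,.012,.012),Rb),4)
E
python3 go.py 1 20
```

```text
5 rows [-0.0, -0.0, -4.0] [-0.0, 0.0, -0.0] | mid [0.552, -0.346, 0.166] end [0.552, -0.346, 0.246]
20 rows [2.88, -1.43, 0.15] [-0.0, 0.0, -5.59] | mid [0.752, -0.075, 0.23] end [0.659, 0.189, 0.216]
6 rows [0.26, 0.02, 1.29] [-0.01, 5.82, 0.01] | mid [0.654, 0.206, 0.167] end [0.648, 0.222, 0.147]
4 rows [-0.0, -0.0, 1.44] [0.0, 0.0, 0.0] | mid [0.639, 0.245, 0.111] end [0.636, 0.252, 0.099]
```

Request:
carry_out --moves '[[[0,0,-4],[0,0,0],0],[[0,0,-4],[0,0,0],0],[[0,0,-4],[0,0,0],0],[[0,0,-4],[0,0,0],0],[[0,0,-4],[0,0,0],0],[[2.88,-1.43,0.15],[0,0,-5.59],0],[[2.88,-1.43,0.15],[0,0,-5.59],0],[[2.88,-1.43,0.15],[0,0,-5.59],0],[[2.88,-1.43,0.15],[0,0,-5.59],0],[[2.88,-1.43,0.15],[0,0,-5.59],0]]'

```text
clock: 5.42
eef_pos: [0.6805, -0.25, 0.2387]
orientation: [0.972, 0.236, -0.0, -0.0]
contact_force: [-0.3, -1.2, -3.9]
finger_gap: 0.044
finger_force: 35.0
```

Request:
carry_out --moves '[[[2.88,-1.43,0.15],[0,0,-5.59],0],[[2.88,-1.43,0.15],[0,0,-5.59],0],[[2.88,-1.43,0.15],[0,0,-5.59],0],[[2.88,-1.43,0.15],[0,0,-5.59],0],[[2.88,-1.43,0.15],[0,0,-5.59],0],[[2.88,-1.43,0.15],[0,0,-5.59],0],[[2.88,-1.43,0.15],[0,0,-5.59],0],[[2.88,-1.43,0.15],[0,0,-5.59],0],[[2.88,-1.43,0.15],[0,0,-5.59],0],[[2.88,-1.43,0.15],[0,0,-5.59],0]]'

```text
clock: 6.25
eef_pos: [0.7401, 0.0538, 0.2235]
orientation: [0.747, 0.664, -0.0, -0.0]
contact_force: [0.9, 0.0, -5.0]
finger_gap: 0.0437
finger_force: 35.0
```

Request:
carry_out --moves '[[[2.88,-1.43,0.15],[0,0,-5.59],0],[[2.88,-1.43,0.15],[0,0,-5.59],0],[[2.88,-1.43,0.15],[0,0,-5.59],0],[[2.88,-1.43,0.15],[0,0,-5.59],0],[[2.88,-1.43,0.15],[0,0,-5.59],0],[[0,0,0],[0,5.82,0],0],[[0,0,0],[0,5.82,0],0],[[0,0,0],[0,5.82,0],0],[[0,0,0],[0,5.82,0],0],[[0,0,0],[0,5.82,0],0]]'

```text
clock: 7.08
eef_pos: [0.6596, 0.1893, 0.2171]
orientation: [0.548, 0.797, 0.144, -0.208]
contact_force: [0.7, -0.6, -4.8]
finger_gap: 0.0438
finger_force: 35.0
```

```bash
cat > pl.py <<'E'
from h import *
import sys
k=int(sys.argv[1]); A=cur(); print(bot.state()["joint_pos"].round(2), "rel (xs,-yb,-n) err to bay, cm:", (100*(A[:3,3]-bay(k))@Rb).round(2), "rot err", np.degrees(Ro.from_matrix(A[:3,:3].T@Rb).as_rotvec()).round(1))
B=leg(A,T(bay(k,.012,.05),Rb),3)
leg(B,T(bay(k,.012,.012),Rb),3)
E
python3 pl.py 1
```

```text
[ 0.06  0.43  1.73  0.53  1.2  -0.55] rel (xs,-yb,-n) err to bay, cm: [  2.44  -0.08 -14.12] rot err [0.  5.6 0.1]
3 rows [-0.2, 0.02, 3.26] [0.01, 1.86, 0.04] | mid [0.65, 0.217, 0.159] end [0.644, 0.232, 0.13]
3 rows [-0.0, 0.0, 1.27] [0.0, 0.0, -0.0] | mid [0.639, 0.246, 0.11] end [0.636, 0.252, 0.099]
```

Request:
carry_out --moves '[[[-0.2,0.02,3.26],[0,1.86,0],0],[[-0.2,0.02,3.26],[0,1.86,0],0],[[-0.2,0.02,3.26],[0,1.86,0],0],[[0,0,1.27],[0,0,0],0],[[0,0,1.27],[0,0,0],0],[[0,0,1],[0,0,0],0],[[0,0,0.2],[0,0,0],0],[[0,0,0.2],[0,0,0],0],[[0,0,0.1],[0,0,0],0],[[0,0,0],[0,0,0],0]]'

```text
clock: 7.92
eef_pos: [0.6362, 0.253, 0.0976]
orientation: [0.541, 0.787, 0.169, -0.245]
contact_force: [0.1, 0.2, -4.2]
finger_gap: 0.0436
finger_force: 35.0
```

```bash
cat > st.py <<'E'
from h import *
import sys
k=int(sys.argv[1]); s=bot.state(); A=cur(); print(s["clock"],"rel to bay cm:", (100*(A[:3,3]-bay(k,0,0))@Rb).round(2), "rot err", np.degrees(Ro.from_matrix(A[:3,:3].T@Rb).as_rotvec()).round(1),"force tool axes",(s["contact_force"]@Rb).round(1),s["torque"].round(2),s["finger_gap"])
E
python3 st.py 1
```

```text
7.9167 rel to bay cm: [ 1.16  0.01 -1.03] rot err [0.  0.3 0.1] force tool axes [-2.3  0.2  3.5] [-0.62 -0.44 -0.02] 0.043580889799823185
```

Request:
carry_out --moves '[[[-0.2,0,0.1],[0,0,0],0],[[-0.2,0,0.1],[0,0,0],0],[[-0.2,0,0.05],[0,0,0],0],[[-0.2,0,0],[0,0,0],0],[[-0.1,0,0],[0,0,0],0],[[0,0,0],[0,0,0],0],[[0,0,0],[0,0,0],0],[[0,0,0],[0,0,0],0],[[0,0,0],[0,0,0],0],[[0,0,0],[0,0,0],0]]'

```text
clock: 8.75
eef_pos: [0.6374, 0.2483, 0.0903]
orientation: [0.541, 0.786, 0.169, -0.247]
contact_force: [-5.0, 6.0, 5.4]
finger_gap: 0.0438
finger_force: 35.0
```

```bash
python3 st.py 1
```

```text
8.75 rel to bay cm: [ 0.35 -0.05 -0.71] rot err [-0.1  0.1  0.1] force tool axes [ 9.1 -2.6 -0.2] [1.03 0.72 0.23] 0.043776306052156246
```

Force shows the ledge (about 11 N up-slope) and the board both loaded: seated. I'll open slightly (clear of the fillets) and back straight out.

Request:
carry_out --moves '[[[0,0,0],[0,0,0],0.58],[[0,0,0],[0,0,0],0.58],[[0,0,0],[0,0,0],0.58],[[0,0,-1],[0,0,0],0.58],[[0,0,-2],[0,0,0],0.58],[[0,0,-3],[0,0,0],0.75],[[0,0,-4],[0,0,0],0.75],[[0,0,-4],[0,0,0],0.75],[[0,0,-1],[0,-7,0],0.75],[[0,0,-1],[0,-7,0],0.75]]'

```text
clock: 9.58
eef_pos: [0.6721, 0.1603, 0.2241]
orientation: [0.559, 0.81, 0.102, -0.144]
contact_force: [-0.9, -0.1, -0.4]
finger_gap: 0.0684
finger_force: 0.0
```

```bash
cat > ck.py <<'E'
from h import *
import sys
print(bot.state()["finger_gap"])
f=bot.grab_frame("scene")
if len(sys.argv)>1: cv2.imwrite(f"pics/{sys.argv[1]}.png",cv2.resize(f["color"][60:400,200:500,::-1],None,fx=1.75,fy=1.75))
for s in bot.silhouettes("scene","blank1"):
    if s["p"]<.3: continue
    P,C=pts(f,s["mask"])
    if C.mean(0)[2]>120: continue
    L=(P-O)@np.stack([xs,yb,n],1)
    if P[:,1].max()>.1:
        t=L[(L[:,2]>.036)&(L[:,2]<.055)]
        print("rack",s["p"],len(t),"L lo",np.percentile(L,1,0).round(3),"hi",np.percentile(L,99,0).round(3),"top",np.median(t,0).round(3), cv2.minAreaRect((t[:,:2]*1000).astype(np.float32)) if len(t)>5 else "")
    else:
        t=P[(P[:,2]>.037)&(P[:,2]<.05)]
        print("table",s["p"],cv2.minAreaRect((t[:,:2]*1000).astype(np.float32)),P[:,2].max())
E
python3 ck.py c1
python3 - <<'E'
from h import *
A=cur()
A=leg(A,T([.54,-.188,.13],down(-113)),22); leg(A,T([.54,-.188,.007],down(-113)),4)
E
```

```text
0.06840468110929826
rack 0.93 1146 L lo [ 0.001 -0.116  0.003] hi [ 0.141 -0.071  0.052] top [ 0.065 -0.094  0.043] ((71.98616027832031, -94.04661560058594), (44.947509765625, 143.17115783691406), 89.9444351196289)
table 0.87 ((540.2260131835938, -192.364013671875), (45.76792907714844, 171.1695556640625), 66.65888214111328) 0.05065864221616255
table 0.67 ((556.58251953125, -44.31413269042969), (170.98434448242188, 47.858150482177734), 0.03597588092088699) 0.050545839541607296
22 rows [-2.05, 0.89, -0.01] [-1.07, -0.48, 6.01] | mid [0.716, -0.071, 0.152] end [0.539, -0.188, 0.131]
4 rows [0.02, -0.02, 3.09] [0.01, 0.02, 0.02] | mid [0.54, -0.188, 0.038] end [0.54, -0.188, 0.007]
```

View pics/c1.png

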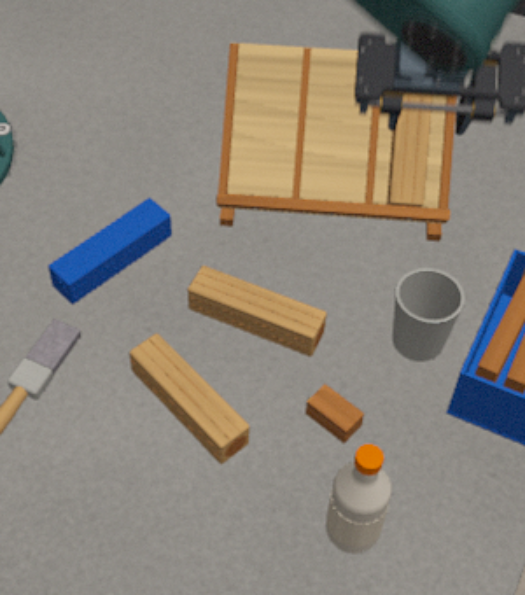

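The picture shows blank C in the far bay, flush on the ledge at crop (408,150), centred within 1 mm. Next is blank A.

Run:
```python
from h import *
A=cur()
A=leg(A,T([.556,-.0405,.13],down(90.5)),14); leg(A,T([.556,-.0405,.008],down(90.5)),4)
```

```text
14 rows [-0.34, -1.82, 0.56] [0.9, -1.26, -4.91] | mid [0.57, 0.066, 0.17] end [0.556, -0.041, 0.13]
4 rows [0.0, 0.0, 3.05] [0.01, 0.01, 0.01] | mid [0.556, -0.041, 0.039] end [0.556, -0.041, 0.008]
```

Request:
carry_out --moves '[[[-0.34,-1.82,0.56],[0.9,-1.26,-4.91],0.75],[[-0.34,-1.82,0.56],[0.9,-1.26,-4.91],0.75],[[-0.34,-1.82,0.56],[0.9,-1.26,-4.91],0.75],[[-0.34,-1.82,0.56],[0.9,-1.26,-4.91],0.75],[[-0.34,-1.82,0.56],[0.9,-1.26,-4.91],0.75],[[-0.34,-1.82,0.56],[0.9,-1.26,-4.91],0.75],[[-0.34,-1.82,0.56],[0.9,-1.26,-4.91],0.75],[[-0.34,-1.82,0.56],[0.9,-1.26,-4.91],0.75],[[-0.34,-1.82,0.56],[0.9,-1.26,-4.91],0.75],[[-0.34,-1.82,0.56],[0.9,-1.26,-4.91],0.75]]'

```text
clock: 10.52
eef_pos: [0.5552, 0.0312, 0.1509]
orientation: [0.164, 0.985, 0.033, -0.049]
contact_force: [-0.6, 0.3, -0.2]
finger_gap: 0.0687
finger_force: 0.0
```

Request:
carry_out --moves '[[[-0.34,-1.82,0.56],[0.9,-1.26,-4.91],0.75],[[-0.34,-1.82,0.56],[0.9,-1.26,-4.91],0.75],[[-0.34,-1.82,0.56],[0.9,-1.26,-4.91],0.75],[[-0.34,-1.82,0.56],[0.9,-1.26,-4.91],0.75],[[0,0,1.5],[0,0,0],0.75],[[0,0,1.5],[0,0,0],0.75],[[0,0,1],[0,0,0],0.75],[[0,0,0],[0,0,0],0.75],[[0,0,0],[0,0,0],0.75],[[0,0,0],[0,0,0],0.75]]'

```text
clock: 11.35
eef_pos: [0.5536, -0.0405, 0.0866]
orientation: [-0.004, 1.0, 0.002, -0.003]
contact_force: [-0.8, -0.2, -0.3]
finger_gap: 0.0681
finger_force: 0.0
```

Run:
```python
from h import *
A=cur(); print(bot.state()["joint_pos"].round(2))
f=bot.grab_frame("wrist"); cv2.imwrite("pics/w2.png",f["color"][:,:,::-1])
leg(A,T([.556,-.0405,.008],down(90.5)),4)
```

```text
[-0.12  0.35  2.07  0.    0.73 -1.7 ]
4 rows [-0.07, -0.01, 1.97] [0.05, -0.09, -0.0] | mid [0.555, -0.041, 0.028] end [0.556, -0.041, 0.008]
```

View pics/w2.png

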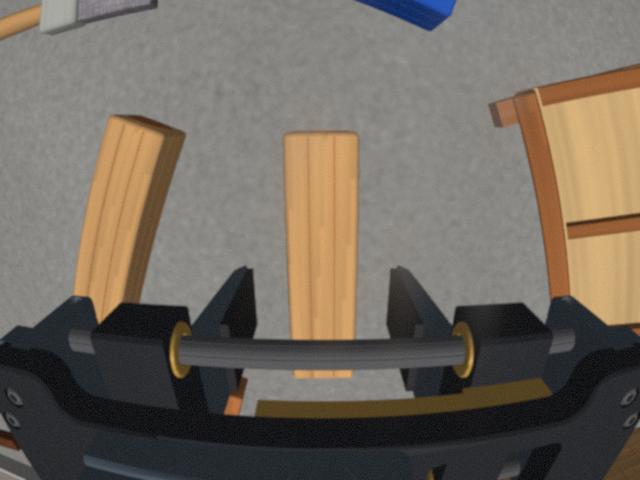

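Blank A is centred at px 321 between the fingers (250 and 395).

Request:
carry_out --moves '[[[-0.07,0,2],[0,-0.1,0],0.75],[[-0.07,0,2],[0,-0.1,0],0.75],[[-0.07,0,2],[0,-0.1,0],0.75],[[-0.07,0,1.9],[0,-0.1,0],0.75],[[0,0,0],[0,0,0],0],[[0,0,0],[0,0,0],0],[[0,0,0],[0,0,0],0],[[0,0,0],[0,0,0],0],[[0,0,0],[0,0,0],0],[[0,0,0],[0,0,0],0]]'

```text
clock: 12.23
eef_pos: [0.5569, -0.0403, 0.0087]
orientation: [-0.004, 1.0, 0.002, 0.001]
contact_force: [-0.8, 0.8, 8.9]
finger_gap: 0.0442
finger_force: 34.9
```

Request:
carry_out --moves '[[[0,0,0],[0,0,0],0],[[0,0,0],[0,0,0],0],[[0,0,-1],[0,0,0],0],[[0,0,-1],[0,0,0],0],[[0,0,-1],[0,0,0],0],[[0,0,0],[0,0,0],0],[[0,0,0],[0,0,0],0],[[0,0,0],[0,0,0],0],[[0,0,0],[0,0,0],0],[[0,0,0],[0,0,0],0]]'

```text
clock: 13.07
eef_pos: [0.5556, -0.0403, 0.0368]
orientation: [-0.004, 1.0, 0.002, -0.0]
contact_force: [-0.2, -0.2, -4.2]
finger_gap: 0.0445
finger_force: 34.9
```

```bash
python3 tq.py; python3 go.py 2 14
```

```text
[[ 0.142  0.011 -0.034 -4.272]
 [ 0.133 -0.015 -0.033 -4.121]
 [ 0.095 -0.021 -0.044 -4.472]
 [ 0.119 -0.101 -0.012 -3.535]
 [ 0.099 -0.027  0.016 -3.494]] [ 0.117 -0.031 -0.021 -3.979]
5 rows [-0.0, 0.01, -4.0] [0.0, -0.0, -0.0] | mid [0.556, -0.04, 0.157] end [0.556, -0.041, 0.237]
14 rows [0.69, 1.32, 0.15] [0.01, -0.01, 4.97] | mid [0.534, 0.074, 0.225] end [0.57, 0.155, 0.216]
6 rows [0.26, 0.01, 1.29] [0.01, 5.83, 0.01] | mid [0.564, 0.172, 0.167] end [0.559, 0.187, 0.147]
4 rows [0.01, -0.0, 1.45] [-0.01, -0.0, -0.0] | mid [0.55, 0.211, 0.111] end [0.547, 0.218, 0.099]
```

Request:
carry_out --moves '[[[0,0,-4],[0,0,0],0],[[0,0,-4],[0,0,0],0],[[0,0,-4],[0,0,0],0],[[0,0,-4],[0,0,0],0],[[0,0,-2],[0,0,0],0],[[0,0,0],[0,0,0],0],[[0,0,0],[0,0,0],0],[[0,0,0],[0,0,0],0],[[0,0,0],[0,0,0],0],[[0,0,0],[0,0,0],0]]'

```text
clock: 14.15
eef_pos: [0.5549, -0.0409, 0.2154]
orientation: [-0.004, 1.0, 0.002, -0.001]
contact_force: [-0.4, -0.0, -3.7]
finger_gap: 0.0441
finger_force: 34.9
```

```bash
cat > tq.py <<'E'
from h import *
Q=[]
for i in range(8):
    f=bot.grab_frame('side'); s=bot.state(); Q.append(np.r_[s["torque"],s["contact_force"],s["effort"][3:]])
Q=np.array(Q); print("mean torque",Q[:,:3].mean(0).round(3),"sd",Q[:,:3].std(0).round(3),"F",Q[:,3:6].mean(0).round(2),"eff",Q[:,6:].mean(0).round(3),"joints",s["joint_pos"].round(3)); cv2.imwrite("pics/side_l.png",f["color"][:,:,::-1])
E
python3 tq.py
```

```text
mean torque [ 0.094 -0.036  0.008] sd [0.03  0.032 0.035] F [-0.22 -0.25 -4.05] eff [-0.016 -0.029 -0.001] joints [-0.117  0.151  2.023  0.004  0.967 -1.699]
```

View pics/side_l.png

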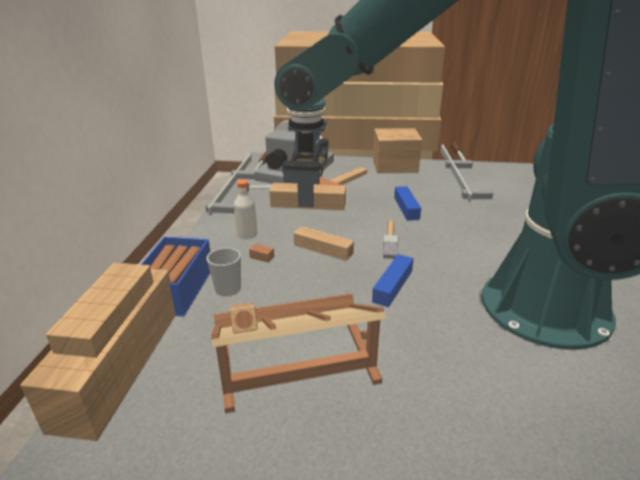

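The side view shows blank A held level at (308,195), C in the rack, and B at (323,242). The torque reading seems to carry an orientation-dependent offset, so I'll sample again at another yaw before committing.

```bash
sed -i 's/\[0,0,.20\]/[0,0,.24-A[2,3]]/; s/,5)$/,2)/' go.py; python3 go.py 2 12
```

```text
2 rows [-0.0, 0.0, -1.14] [0.0, -0.0, 0.0] | mid [0.556, -0.041, 0.24] end [0.556, -0.041, 0.24]
12 rows [0.79, 1.55, 0.2] [0.02, -0.01, 5.8] | mid [0.535, 0.076, 0.226] end [0.571, 0.155, 0.216]
6 rows [0.27, 0.0, 1.29] [-0.01, 5.84, 0.0] | mid [0.564, 0.172, 0.167] end [0.559, 0.187, 0.146]
4 rows [0.01, 0.0, 1.45] [0.01, -0.01, 0.01] | mid [0.55, 0.211, 0.111] end [0.547, 0.218, 0.099]
```

Request:
carry_out --moves '[[[0.79,1.55,-0.2],[0,0,5.8],0],[[0.79,1.55,0],[0,0,5.8],0],[[0.79,1.55,0],[0,0,5.8],0],[[0.79,1.55,0],[0,0,5.8],0],[[0.79,1.55,0],[0,0,5.8],0],[[0.79,1.55,0],[0,0,5.8],0],[[0.79,1.55,0],[0,0,5.8],0],[[0.79,1.55,0],[0,0,5.8],0],[[0.79,1.55,0],[0,0,5.8],0],[[0.79,1.55,0],[0,0,5.8],0]]'

```text
clock: 15.38
eef_pos: [0.5517, 0.1267, 0.2199]
orientation: [0.483, 0.876, 0.002, -0.0]
contact_force: [0.4, -0.0, -4.3]
finger_gap: 0.0438
finger_force: 34.9
```

Request:
carry_out --moves '[[[0.79,1.55,0],[0,0,5.8],0],[[0.79,1.55,0],[0,0,5.8],0],[[0,0,0],[0,0,0],0],[[0,0,0],[0,0,0],0],[[0,0,0],[0,0,0],0],[[0,0,0],[0,0,0],0],[[0,0,0],[0,0,0],0],[[0,0,0],[0,0,0],0],[[0,0,0],[0,0,0],0],[[0,0,0],[0,0,0],0]]'

```text
clock: 16.22
eef_pos: [0.5708, 0.1545, 0.22]
orientation: [0.567, 0.824, 0.002, -0.001]
contact_force: [0.9, -0.1, -3.9]
finger_gap: 0.0437
finger_force: 34.9
```

```bash
python3 tq.py
python3 - <<'E'
from h import *
A=cur(); print(A.round(3))
E
```

```text
mean torque [ 0.083 -0.098 -0.023] sd [0.025 0.035 0.029] F [ 0.17 -0.02 -4.17] eff [-0.015  0.026 -0.004] joints [ 0.224  0.202  1.955  0.004  0.982 -0.143]
[[-0.357  0.934  0.001  0.571]
 [ 0.934  0.357  0.003  0.155]
 [ 0.003  0.002 -1.     0.22 ]
 [ 0.     0.     0.     1.   ]]
```

Solving the two yaw readings for the offset (consistent under one hypothesis only): A's loaded end is already facing down-slope. Proceed, then verify against an empty-gripper reading.

Run:
```python
from h import *
A=cur()
B=leg(A,T(bay(2,.010,.07),Rb),6)
leg(B,T(bay(2,.010,.011),Rb),4)
```

```text
6 rows [0.22, -0.0, 1.36] [0.02, 5.8, 0.01] | mid [0.565, 0.171, 0.168] end [0.559, 0.186, 0.145]
4 rows [0.01, -0.0, 1.47] [-0.01, -0.0, -0.0] | mid [0.55, 0.209, 0.109] end [0.547, 0.217, 0.097]
```

Request:
carry_out --moves '[[[0.22,0,1.3],[0,5.8,0],0],[[0.22,0,1.3],[0,5.8,0],0],[[0.22,0,1.3],[0,5.8,0],0],[[0.22,0,1.3],[0,5.8,0],0],[[0.22,0,1.3],[0,5.8,0],0],[[0.22,0,1.3],[0,5.8,0],0],[[0,0,1.5],[0,0,0],0],[[0,0,1.5],[0,0,0],0],[[0,0,1.5],[0,0,0],0],[[0,0,1],[0,0,0],0]]'

```text
clock: 17.45
eef_pos: [0.5475, 0.2155, 0.1026]
orientation: [0.54, 0.786, 0.17, -0.246]
contact_force: [-0.7, -1.2, -4.3]
finger_gap: 0.0441
finger_force: 34.9
```

```bash
python3 st.py 2
```

```text
17.45 rel to bay cm: [ 1.16 -0.02 -1.64] rot err [-0.   0.1  0.1] force tool axes [-3.1 -1.1  3. ] [-0.67 -0.31 -0.02] 0.04414399797546328
```

Request:
carry_out --moves '[[[0,0,0.3],[0,0,0],0],[[0,0,0.2],[0,0,0],0],[[-0.2,0,0.2],[0,0,0],0],[[-0.2,0,0.1],[0,0,0],0],[[-0.2,0,0.1],[0,0,0],0],[[-0.2,0,0],[0,0,0],0],[[-0.1,0,0],[0,0,0],0],[[0,0,0],[0,0,0],0],[[0,0,0],[0,0,0],0],[[0,0,0],[0,0,0],0]]'

```text
clock: 18.28
eef_pos: [0.5493, 0.2124, 0.0919]
orientation: [0.541, 0.785, 0.172, -0.247]
contact_force: [-2.2, 6.3, 1.6]
finger_gap: 0.0438
finger_force: 34.9
```

```bash
python3 st.py 2
```

```text
18.2833 rel to bay cm: [ 0.26  0.04 -0.97] rot err [ 0.1 -0.1  0.1] force tool axes [6.4 0.2 2.5] [ 0.67  0.25 -0.04] 0.04382363449352912
```

Request:
carry_out --moves '[[[0,0,0.1],[0,0,0],0],[[0,0,0.1],[0,0,0],0],[[0,0,0],[0,0,0],0],[[0,0,0],[0,0,0],0.58],[[0,0,0],[0,0,0],0.58],[[0,0,0],[0,0,0],0.58],[[0,0,-1],[0,0,0],0.58],[[0,0,-2],[0,0,0],0.58],[[0,0,-3],[0,0,0],0.75],[[0,0,-4],[0,0,0],0.75]]'

```text
clock: 19.12
eef_pos: [0.5679, 0.1591, 0.1715]
orientation: [0.541, 0.786, 0.17, -0.248]
contact_force: [-0.1, 0.1, -0.1]
finger_gap: 0.0635
finger_force: 0.0
```

Request:
carry_out --moves '[[[0,0,-2],[0,-5.83,0],0.75],[[0,0,-2],[0,-5.83,0],0.75],[[0,0,-1],[0,-5.83,0],0.75],[[0,0,-1],[0,-5.83,0],0.75],[[0,0,-1],[0,-5.83,0],0.75],[[0,0,0],[0,-5.83,0],0.75],[[0,0,0],[0,0,0],0.75],[[0,0,0],[0,0,0],0.75],[[0,0,0],[0,0,0],0.75],[[0,0,0],[0,0,0],0.75]]'

```text
clock: 19.95
eef_pos: [0.5797, 0.1307, 0.2336]
orientation: [0.568, 0.823, 0.001, -0.0]
contact_force: [-0.4, 0.0, 0.7]
finger_gap: 0.0685
finger_force: 0.0
```

```bash
python3 tq.py; python3 ck.py
python3 - <<'E'
from h import *
A=cur(); print(A.round(3))
leg(A,T([.54,-.188,.13],down(66.8)),12)
E
```

```text
mean torque [-0.008 -0.108 -0.009] sd [0.02  0.038 0.036] F [ 0.14 -0.29  0.01] eff [ 0.085  0.054 -0.022] joints [ 0.183  0.19   1.941  0.     1.008 -0.181]
0.06853191406670842
rack 0.96 1481 L lo [ 0.001 -0.021  0.022] hi [0.168 0.023 0.05 ] top [0.085 0.001 0.044] ((84.99549865722656, 0.6009807586669922), (169.69532775878906, 44.16023635864258), 0.2437574863433838)
rack 0.93 1489 L lo [ 0.001 -0.115  0.008] hi [ 0.167 -0.072  0.05 ] top [ 0.084 -0.094  0.043] ((85.64759063720703, -94.16621398925781), (170.83152770996094, 44.67678451538086), 0.19325590133666992)
table 0.8 ((539.5789184570312, -192.41339111328125), (46.31155014038086, 171.07464599609375), 67.03592681884766) 0.05042044177035168
[[-0.357  0.934  0.002  0.58 ]
 [ 0.934  0.357  0.     0.131]
 [-0.     0.002 -1.     0.234]
 [ 0.     0.     0.     1.   ]]
12 rows [-1.81, -2.08, 0.86] [0.01, 0.0, -3.83] | mid [0.525, -0.052, 0.174] end [0.54, -0.188, 0.131]
```

The empty-gripper offset confirms A's loaded end is down, and both blanks sit at mid-length 85 mm, flat in the rack. Now blank B.

Request:
carry_out --moves '[[[-1.81,-2.08,0.86],[0,0,-3.83],0.75],[[-1.81,-2.08,0.86],[0,0,-3.83],0.75],[[-1.81,-2.08,0.86],[0,0,-3.83],0.75],[[-1.81,-2.08,0.86],[0,0,-3.83],0.75],[[-1.81,-2.08,0.86],[0,0,-3.83],0.75],[[-1.81,-2.08,0.86],[0,0,-3.83],0.75],[[-1.81,-2.08,0.86],[0,0,-3.83],0.75],[[-1.81,-2.08,0.86],[0,0,-3.83],0.75],[[-1.81,-2.08,0.86],[0,0,-3.83],0.75],[[-1.81,-2.08,0.86],[0,0,-3.83],0.75]]'

```text
clock: 21.28
eef_pos: [0.5286, -0.1358, 0.1475]
orientation: [0.264, 0.965, 0.0, 0.001]
contact_force: [0.4, -0.2, -0.8]
finger_gap: 0.0682
finger_force: 0.0
```

Request:
carry_out --moves '[[[-1.81,-2.08,0.86],[0,0,-3.83],0.75],[[-1.81,-2.08,0.86],[0,0,-3.83],0.75],[[0,0,2],[0,0,0],0.75],[[0,0,2],[0,0,0],0.75],[[0,0,0],[0,0,0],0.75],[[0,0,0],[0,0,0],0.75],[[0,0,0],[0,0,0],0.75],[[0,0,0],[0,0,0],0.75],[[0,0,0],[0,0,0],0.75],[[0,0,0],[0,0,0],0.75]]'

```text
clock: 22.12
eef_pos: [0.5411, -0.1883, 0.0915]
orientation: [0.2, 0.98, 0.0, 0.001]
contact_force: [-0.0, 0.2, -0.5]
finger_gap: 0.0682
finger_force: 0.0
```

```bash
python3 tq.py
python3 - <<'E'
from h import *
A=cur(); print(bot.state()["joint_pos"].round(2))
f=bot.grab_frame("wrist"); cv2.imwrite("pics/w3.png",f["color"][:,:,::-1])
leg(A,T([.54,-.188,.008],down(66.8)),4)
E
```

```text
mean torque [ 0.052 -0.162 -0.016] sd [0.022 0.036 0.02 ] F [-0.23  0.27  0.1 ] eff [-0.02   0.075  0.   ] joints [-3.760e-01  3.620e-01  2.040e+00  1.000e-03  7.380e-01 -1.544e+00]
[-0.38  0.36  2.04  0.    0.74 -1.54]
4 rows [0.02, -0.0, 2.06] [0.01, 0.02, 0.01] | mid [0.54, -0.188, 0.029] end [0.54, -0.188, 0.008]
```

View pics/w3.png

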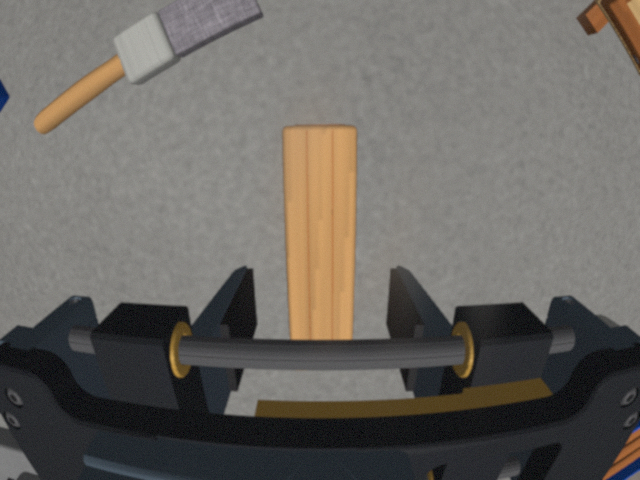

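Blank B is centred and aligned at px 320. I'll grip, lift and compare the torque with the empty reading (0.052, -0.162).

Request:
carry_out --moves '[[[0,0,2.1],[0,0,0],0.75],[[0,0,2.1],[0,0,0],0.75],[[0,0,2.1],[0,0,0],0.75],[[0,0,2],[0,0,0],0.75],[[0,0,0],[0,0,0],0],[[0,0,0],[0,0,0],0],[[0,0,0],[0,0,0],0],[[0,0,0],[0,0,0],0],[[0,0,0],[0,0,0],0],[[0,0,0],[0,0,0],0]]'

```text
clock: 23.4
eef_pos: [0.5416, -0.1886, 0.0088]
orientation: [0.201, 0.98, 0.0, 0.002]
contact_force: [-1.6, 0.4, 8.3]
finger_gap: 0.0437
finger_force: 35.0
```

Request:
carry_out --moves '[[[0,0,0],[0,0,0],0],[[0,0,-1],[0,0,0],0],[[0,0,-2],[0,0,0],0],[[0,0,-3],[0,0,0],0],[[0,0,-3],[0,0,0],0],[[0,0,-3],[0,0,0],0],[[0,0,-2],[0,0,0],0],[[0,0,0],[0,0,0],0],[[0,0,0],[0,0,0],0],[[0,0,0],[0,0,0],0]]'

```text
clock: 24.23
eef_pos: [0.5398, -0.188, 0.1468]
orientation: [0.201, 0.98, 0.0, 0.0]
contact_force: [0.2, 0.1, -3.0]
finger_gap: 0.0438
finger_force: 35.0
```

```bash
python3 tq.py; python3 go.py 3 14
python3 - <<'E'
from h import *
R=Rb.copy(); R[:,:2]*=-1
A=cur(); A=leg(A,T([.541,-.188,.24],A[:3,:3]),3)
psi=np.degrees(np.arctan2(R[1,1],R[0,1]))
A=leg(A,T(bay(3,.012,.13)+[0,0,.03],down(psi)),24)
leg(A,T(bay(3,.01,.07),R),6)
E
```

```text
mean torque [ 0.097 -0.067 -0.   ] sd [0.025 0.02  0.027] F [ 0.04  0.3  -3.9 ] eff [-0.025 -0.023 -0.   ] joints [-3.760e-01  2.730e-01  2.026e+00  1.000e-03  8.420e-01 -1.544e+00]
2 rows [-0.0, 0.0, -4.65] [0.0, -0.0, 0.0] | mid [0.54, -0.188, 0.24] end [0.54, -0.188, 0.24]
14 rows [1.9, 1.31, 0.17] [0.01, 0.0, 3.28] | mid [0.475, -0.017, 0.226] end [0.481, 0.12, 0.216]
6 rows [0.27, 0.01, 1.28] [-0.01, 5.83, 0.01] | mid [0.474, 0.138, 0.167] end [0.469, 0.153, 0.147]
4 rows [0.0, 0.0, 1.45] [-0.0, 0.0, -0.0] | mid [0.46, 0.176, 0.111] end [0.457, 0.184, 0.099]
3 rows [-0.02, 0.02, -3.1] [0.0, -0.0, 0.0] | mid [0.541, -0.188, 0.209] end [0.541, -0.188, 0.24]
24 rows [-0.83, 1.44, 0.06] [-0.0, 0.0, -5.58] | mid [0.609, 0.002, 0.232] end [0.481, 0.12, 0.226]
6 rows [-0.2, -0.01, 1.45] [-0.02, -5.82, -0.01] | mid [0.475, 0.136, 0.17] end [0.47, 0.151, 0.146]
```

Signal (0.045, +0.095): B's loaded end is the far (+x) end. Short turn into bay 3.

Request:
carry_out --moves '[[[0,0,-4.1],[0,0,0],0],[[0,0,-4.1],[0,0,0],0],[[0,0,-1.1],[0,0,0],0],[[1.9,1.31,0.17],[0,0,3.28],0],[[1.9,1.31,0.17],[0,0,3.28],0],[[1.9,1.31,0.17],[0,0,3.28],0],[[1.9,1.31,0.17],[0,0,3.28],0],[[1.9,1.31,0.17],[0,0,3.28],0],[[1.9,1.31,0.17],[0,0,3.28],0],[[1.9,1.31,0.17],[0,0,3.28],0]]'

```text
clock: 25.47
eef_pos: [0.4784, -0.0391, 0.2282]
orientation: [0.393, 0.92, 0.0, 0.001]
contact_force: [0.0, 0.1, -2.5]
finger_gap: 0.0438
finger_force: 35.0
```

Request:
carry_out --moves '[[[1.9,1.31,0.17],[0,0,3.28],0],[[1.9,1.31,0.17],[0,0,3.28],0],[[1.9,1.31,0.17],[0,0,3.28],0],[[1.9,1.31,0.17],[0,0,3.28],0],[[1.9,1.31,0.17],[0,0,3.28],0],[[1.9,1.31,0.17],[0,0,3.28],0],[[1.9,1.31,0.17],[0,0,3.28],0],[[0,0,0],[0,0,0],0],[[0,0,0],[0,0,0],0],[[0,0,0],[0,0,0],0]]'

```text
clock: 26.3
eef_pos: [0.4804, 0.1202, 0.2164]
orientation: [0.566, 0.824, 0.0, 0.001]
contact_force: [-0.1, -0.5, -3.5]
finger_gap: 0.0439
finger_force: 35.0
```

Run:
```python
from h import *
A=cur(); print(bot.state()["joint_pos"].round(2))
B=leg(A,T(bay(3,.010,.07),Rb),6)
leg(B,T(bay(3,.010,.011),Rb),4)
```

```text
[ 0.2   0.05  2.14 -0.    0.95 -0.17]
6 rows [0.24, 0.01, 1.3] [0.0, 5.83, 0.03] | mid [0.475, 0.136, 0.167] end [0.469, 0.151, 0.146]
4 rows [0.0, 0.0, 1.48] [0.01, -0.0, -0.0] | mid [0.46, 0.175, 0.109] end [0.457, 0.183, 0.097]
```

Request:
carry_out --moves '[[[0.24,0,1.3],[0,5.83,0],0],[[0.24,0,1.3],[0,5.83,0],0],[[0.24,0,1.3],[0,5.83,0],0],[[0.24,0,1.3],[0,5.83,0],0],[[0.24,0,1.3],[0,5.83,0],0],[[0.24,0,1.3],[0,5.83,0],0],[[0,0,1.5],[0,0,0],0],[[0,0,1.5],[0,0,0],0],[[0,0,1.5],[0,0,0],0],[[0,0,1],[0,0,0],0]]'

```text
clock: 27.13
eef_pos: [0.4575, 0.1802, 0.0998]
orientation: [0.541, 0.786, 0.171, -0.247]
contact_force: [-0.2, -0.4, -3.6]
finger_gap: 0.0437
finger_force: 35.0
```

```bash
python3 st.py 3
```

```text
27.1333 rel to bay cm: [ 0.93 -0.09 -1.46] rot err [0.1 0.  0.1] force tool axes [-2.3 -0.3  2.8] [-0.64 -0.28  0.05] 0.04365593553662578
```

Request:
carry_out --moves '[[[0,0.1,0.3],[0,0,0],0],[[0,0,0.2],[0,0,0],0],[[-0.2,0,0.1],[0,0,0],0],[[-0.2,0,0.1],[0,0,0],0],[[-0.2,0,0.05],[0,0,0],0],[[-0.1,0,0],[0,0,0],0],[[0,0,0],[0,0,0],0],[[0,0,0],[0,0,0],0],[[0,0,0],[0,0,0],0],[[0,0,0],[0,0,0],0]]'

```text
clock: 27.97
eef_pos: [0.4604, 0.1796, 0.0914]
orientation: [0.54, 0.786, 0.172, -0.246]
contact_force: [2.1, -3.8, 6.2]
finger_gap: 0.0434
finger_force: 35.0
```

```bash
python3 st.py 3
```

```text
27.9667 rel to bay cm: [ 0.31  0.16 -0.87] rot err [0.1 0.  0.2] force tool axes [ 0.   0.7 -7.6] [-0.76 -0.29 -0.02] 0.04342476875103843
```

Request:
carry_out --moves '[[[-0.1,0,-0.1],[0,0,0],0],[[-0.1,0,0],[0,0,0],0],[[-0.1,0,0],[0,0,0],0],[[0,0,0],[0,0,0],0],[[0,0,0],[0,0,0],0],[[0,0,0],[0,0,0],0],[[0,0,0],[0,0,0],0],[[0,0,0],[0,0,0],0],[[0,0,0],[0,0,0],0],[[0,0,0],[0,0,0],0]]'

```text
clock: 28.8
eef_pos: [0.46, 0.1776, 0.0904]
orientation: [0.54, 0.786, 0.171, -0.248]
contact_force: [-4.3, 5.5, 9.3]
finger_gap: 0.0434
finger_force: 35.0
```

```bash
python3 st.py 3
```

```text
28.8 rel to bay cm: [ 0.11  0.06 -0.88] rot err [ 0.  -0.1  0.1] force tool axes [10.8 -2.  -3.8] [0.93 0.34 0.13] 0.04336039508498568
```

Ledge (about 13 N) and board contact are both felt. Release and retreat.

Request:
carry_out --moves '[[[0,0,0],[0,0,0],0.58],[[0,0,0],[0,0,0],0.58],[[0,0,0],[0,0,0],0.58],[[0,0,-1],[0,0,0],0.58],[[0,0,-2],[0,0,0],0.58],[[0,0,-3],[0,0,0],0.75],[[0,0,-4],[0,0,0],0.75],[[0,0,-4],[0,0,0],0.75],[[0,0,-4],[0,0,0],0.75],[[0,0,-2],[0,-5,0],0.75]]'

```text
clock: 29.63
eef_pos: [0.5029, 0.0666, 0.257]
orientation: [0.549, 0.795, 0.148, -0.211]
contact_force: [0.8, 0.3, 0.4]
finger_gap: 0.0686
finger_force: 0.0
```

Request:
carry_out --moves '[[[-4,0,0],[0,-5,0],0.75],[[-4,0,0],[0,-5,0],0.75],[[-4,0,0],[0,-5,0],0.75],[[-4,0,0],[0,-5,0],0.75],[[-4,0,0],[0,-5,0],0.75],[[0,0,0],[0,0,0],0.75],[[0,0,0],[0,0,0],0.75],[[0,0,0],[0,0,0],0.75],[[0,0,0],[0,0,0],0.75],[[0,0,0],[0,0,0],0.75]]'

```text
clock: 30.47
eef_pos: [0.5676, -0.1038, 0.1863]
orientation: [0.566, 0.823, 0.025, -0.035]
contact_force: [-0.4, 0.4, 0.3]
finger_gap: 0.0686
finger_force: 0.0
```

```bash
python3 ck.py end; python3 -c "
from h import *
print(bot.state()['eef_pos'],bot.state()['clock'])"
```

```text
0.06860328012015872
rack 0.63 1486 L lo [ 0.001 -0.115  0.01 ] hi [ 0.168 -0.072  0.05 ] top [ 0.084 -0.094  0.043] ((85.4218978881836, -94.24048614501953), (170.87200927734375, 44.56422805786133), 0.2145121991634369)
rack 0.57 1249 L lo [ 0.003 -0.021  0.018] hi [0.17  0.022 0.05 ] top [ 0.091 -0.002  0.044] ((85.51377868652344, 0.5430526733398438), (170.26101684570312, 44.121341705322266), 0.2760378122329712)
[ 0.56773644 -0.1038912   0.18626404] 30.5667
```

View pics/end.png

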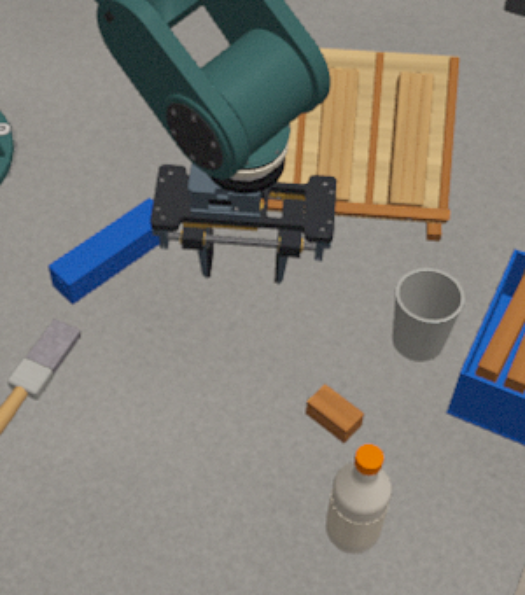

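Two blanks (px (340,130) and (410,140)) are visible; the arm hides the near bay, so move it off and check.

Request:
carry_out --moves '[[[-3,1,-1],[0,0,0],0.75],[[-3,-1,-1],[0,0,0],0.75],[[-3,-1,-1],[0,0,0],0.75],[[-3,-1,-1],[0,0,0],0.75],[[-3,-1,-1],[0,0,0],0.75],[[-3,-1,-1],[0,0,0],0.75],[[-3,-1,0],[0,0,0],0.75],[[-3,-1,0],[0,0,0],0.75],[[0,0,0],[0,0,0],0.75],[[0,0,0],[0,0,0],0.75]]'

```text
clock: 31.4
eef_pos: [0.5987, -0.3549, 0.2245]
orientation: [0.567, 0.823, 0.025, -0.035]
contact_force: [1.2, -0.1, -0.3]
finger_gap: 0.0682
finger_force: 0.0
```

```bash
python3 ck.py end2
```

```text
0.06817446776395361
rack 0.96 1415 L lo [0.001 0.075 0.037] hi [0.166 0.118 0.051] top [0.084 0.097 0.044] ((83.92274475097656, 96.64679718017578), (170.1560516357422, 44.050987243652344), 0.08913493901491165)
rack 0.93 1504 L lo [ 0.001 -0.116  0.007] hi [ 0.168 -0.072  0.05 ] top [ 0.084 -0.094  0.043] ((85.62895965576172, -94.10870361328125), (170.8494110107422, 44.60988998413086), 0.2549404799938202)
rack 0.84 1467 L lo [ 0.001 -0.021  0.012] hi [0.168 0.023 0.05 ] top [0.085 0.001 0.044] ((85.04522705078125, 0.6479949951171875), (170.47348022460938, 44.11125946044922), 0.21520964801311493)
table 0.38 ((565.3831176757812, -578.5339965820312), (163.1744384765625, 118.16661834716797), 54.91944122314453) 0.061226181586848186
```

View pics/end2.png

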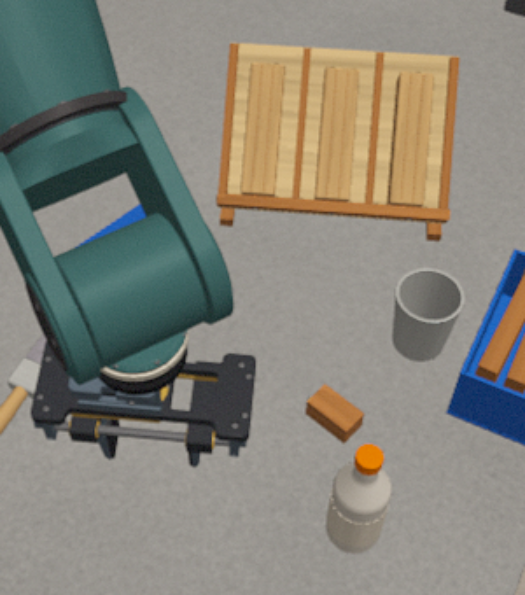

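All three blanks lie flat on the ledge, one per bay (px (263,130), (340,133) and (411,140)), and the other things haven't moved.

```bash
python3 -c "
from cell import bot
print(bot.job_done())"
```

```text
the job is handed in; nothing more can be done
None
```

All three maple blanks are in the rack, one per bay, flat on the board and against the ledge with the loaded end down by the torque readings; the job was handed in at about 31 s of the 72 s allowed.

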